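# Close up the row in a block heater and bar it

## Task

Load the long empty tube block into the block heater: set it on the heater's tray beside the block that already holds tubes, then push it along the tray until the row is closed, with no gap between the two blocks nor between the tube block and the end stop, pressing firmly but not ramming it, and hold the pressure for a moment. Then swing the steel retaining bar all the way down so that it lies flat across the tray behind the block. Leave the short block and everything else on the bench where they are.

Things in the scene. Friction and masses are not known exactly. Their poses are not given: they have to be found in the camera images.
- heater: Fixed block heater: white housing 200 (x) x 310 (y) x 48 mm with a tray on top. Origin at bench level under the tray's middle line. Tray floor 50 mm above the bench, x from -59 to +59 mm between 10 mm thick grey rails 18 mm high; it runs from y = -130 mm (open end) to the end stop's face at y = +150 mm. Blocks lie across it, their length along the heater's x; the row is pushed to +y.
- stop_face (a point): Foot of the end stop's inner face, on the tray floor, on the middle line of the tray. The stop is 12 mm thick and rises 34 mm above the tray floor.
- tube_block: Aluminium block 110 (x) x 56 (y) x 40 mm with eight wells, three holding capped tubes that stand 30 mm above its top; about 0.4 kg, loose. Stands across the tray near the end stop, a gap of some millimetres from it. Origin: centre of its underside. The bar clears the loaded row by 4 mm, only when both gaps are closed.
- long_block: The block to load: aluminium, 110 (x) x 56 (y) x 40 mm, eight empty wells, about 0.4 kg, loose on the bench. Origin: centre of its underside; its length is its x, z up. Either way round is fine.
- short_block: A shorter aluminium block, 72 (x) x 56 (y) x 40 mm with two wide wells, loose on the bench; not wanted, leave it. Origin: centre of its underside.
- bar (a joint): Hinge angle of the retaining bar, rad: 0 = down, level across the tray; pi/2 = upright; it starts a little beyond upright, leaning away from the tray to the heater's +x side. It is stiff and stays where it is left.
- bar_hinge (a point): On the bar's hinge axis, mid-width (heater frame x 79, y 25, z 75 mm); the axis is parallel to the heater's y. The bar is flat steel, 180 mm long from the hinge, 18 mm wide (along the axis), 10 mm thick. Closed, it runs to the heater's -x side, its end sticking out beyond the rail there, its top face 80 mm above the bench.
- bar_tab (a point): Point in the middle of the bar's thickness, 160 mm from the hinge, on the black end tab that is the place to push.
- roller_bottle: Ribbed clear bottle, white cap, 110 mm across, 250 mm tall, standing; origin: centre of its underside. Leave it.
- dish_stack: Stack of five culture dishes, 90 mm across, 73 mm tall; origin: centre of its underside. Leave it.
- media_bottle: Amber bottle 60 mm across, 125 mm tall; origin: centre of its underside. Leave it.
- tip_box: Grey box with clear lid, 85 x 125 x 64 mm; origin: centre of its underside. Leave it.
- pipette: Hand pipette 230 mm long, 28 mm thick, lying along its x; origin near its middle, on the bench. Leave it.
- timer: White bench timer 70 x 70 x 22 mm; origin: centre of its underside. Leave it.
Not all that is in view belongs to the job. Leave any blue or red look-alike of the tube_block alone. Leave any blue look-alike of the long_block alone.

How it is judged:
By the outcome, as a careful person would: the job done as asked, in the order asked, and still so for the second after the job is handed in, with the robot touching nothing.
It also fails if it takes over 72 s, if anything falls off the work surface, if the arm or the gripper's body presses on something with over 40 N, if the wrist force passes 120 N, or if a joint passes its speed limit or range.

## Robot

A 7-joint arm with a two-finger parallel gripper is mounted at the origin on the work surface. World frame = base frame: x ahead of the robot, y to its left, z up, the work surface at z = 0. Lengths are in mm, angles in rad, forces in N, time in s.
With the tool pointing down it reaches from about 400 to 875 mm from the base axis. Payload 4.4 kg.
Tool frame: the origin (TCP) lies at the very end of the fingers, on their centre line; the grasp point (between the pads) lies ctrl.grip_depth behind it (ctrl.grip_depth is the distance from the TCP to the grasp point, in mm); y points along the fingers, x is the direction in which the jaws open and shut, and the axes are right-handed (so a half turn about y gives the same grasp; the last joint's range is limited). The gripper opens to 85 mm and grips with 20 to 120 N. Pads are 22 mm wide; open, the fingers measure 114 mm over their backs; the gripper's body (76 mm by 85 mm) begins 54 mm behind the grasp point. The pads swing forward as they close: fully open they stand 13 mm farther back than shut.
Start: joints at [-0.066, 0.628, 0.038, 1.517, -0.027, 0.996, -0.02], TCP at [650.014, 0.027, 231.313] pointing down, gripper open.
Joint ranges: [-3.06, 3.06], [-0.37, 2.12], [-1.25, 1.32], [0.18, 2.47], [-1.1, 4.24], [0.23, 1.98], [-2.94, 2.94]. Speed limits (rad/s): [2.57, 2.57, 3.14, 3.14, 3.14, 3.14, 3.14].

## Interface

Orientations are given as [roll, pitch, yaw] about the fixed x, y, z axes, in that order (R = Rz(yaw) Ry(pitch) Rx(roll)).
In Python, from cell import ctrl gives the robot as it stands.
- The arm moves only by the tool apply_moves, never from a script. Its argument "motion" is a list of rows, each a list of 5 numbers: the shift along the tool's x, y, z in cm, then the turn about the tool's y in rad, then the finger opening in cm, from 0 to 8.54. In form: [[tx, ty, tz, roll, hand], ...]. A call has 1 to 20 rows; each row is the pose to reach, as a shift and turn from the pose commanded when the call began, along the tool's axes at that moment; what a row does not reach only later rows make up. A row lasts 1/8 s, in which the tool goes at most 62.5 mm and 10.7 degrees, less where a joint would pass 70% of its speed; a pose out of reach is approached as far as the arm can. A call with a gripper value outside its range is refused whole. The fingers move at their own pace and stop on an object; the grip force is fixed at half the most. Time passes only in rows, so rows that repeat a pose let the fingers close. It gives the time, the measured TCP pose, the force and the opening at its end, in the units of the state.
- ctrl.read_state(): the state, without advancing time (a new reading comes with each control period).
- ctrl.get_image(name): name is "scene" or "side" or "wrist"; returns a dict with "image" (480x640x3 uint8, red, green, blue), "vfov" (degrees; the focal length in pixels is half the picture's height over the tangent of half this angle, whatever the lens; pixels are square), "cx", "cy" (the principal point, pixels), "k1" (the pictures are not rectified: a ray, as slopes to the right and down, at radius r is drawn at 1 + k1 r^2 times it, then the intrinsics apply), "extrinsics" (4x4, takes a point from world to camera coordinates); the wrist camera has in their place "tool_from_camera" (4x4, takes a point from camera to tool coordinates, whose origin is the TCP and whose axes are the tool frame's). Camera axes: x right, y up, looking along -z (the intrinsics and any distortion apply to the point x, -y, -z); pixel columns grow to the right and rows downward; lengths in mm; the calibration is good to about 2 mm. A picture is of the moment at which its call begins: read the wrist's pose just before it. There is no depth.
- ctrl.finish_job(): hands the job in, once; it reports no verdict.
Trained networks look in a picture, given as the dict that the camera call returned (one of the last four; its "shot" number tells which), for a name from the list of things; names that differ only in an ending like _2 or _b are one class to them, and where a whole thing is asked for, a point or a joint stands for the part that bears it (a point fixed in the world has none). Each returns a list of dicts, best first, with "confidence" (0 to 1); they miss things now and then, are a little off and sometimes report something else, mostly with a low value. They report only what shows in the picture. A call takes as long as a camera call. They do not tell look-alikes from the thing itself.
- ctrl.search_frame(picture, query): "location" ([x, y, z] in mm, in world coordinates, good to about 4 mm: the middle of the surface that is visible of it).
- ctrl.mark_of(picture, query): "location" ([x, y, z] in mm, in world coordinates, good to about 4 mm: a listed point, or the origin of a listed thing).
The state is a dict: "clock": time; "qpos": joint angles; "qd": joint speeds; "tau": joint torques, N m; "eef_pos": TCP position; "tool_rot": TCP orientation; "force": force on the tool from outside, world axes, zero at the start; "torque": the same for the moment, N m; "width": finger opening in mm.
Only numpy, scipy, OpenCV 4.12 (cv2) and the standard library are available. Lean on these libraries where they do the work, as an engineer would, in place of code of your own. Each camera call takes 0.05 s, during which the arm holds its last target.

## Working session

There is one attempt and no reset: what is moved stays moved. The work goes in short steps, Python scripts to look and compute and a tool call to move; the robot and the scene stay as the last step left them, time stands still between calls to the robot, and variables do not carry over. Pictures are saved under pics/ and viewed, and the job is handed in when it is done.

Besides the shell and the picture viewer there is one more tool, called after "Request:" in YAML: its name, and indented under it one key for each argument. apply_moves: Moves the arm, as the interface text tells. Its arguments: {"type":"object","properties":{"motion":{"type":"array","items":{"type":"array","items":{"type":"number"}}}},"required":["motion"]}

```bash
ls; mkdir -p pics
python3 - <<'E'
from cell import ctrl
import cv2
s=ctrl.read_state(); print(s, ctrl.grip_depth)
for n in ["scene","side","wrist"]:
    p=ctrl.get_image(n); cv2.imwrite(f"pics/{n}0.png",p["image"][:,:,::-1])
    print(n,{k:v for k,v in p.items() if k!="image"})
    for q in ["long_block","tube_block","short_block","stop_face","bar_hinge","bar_tab","heater"]:
        print(q,[(d["location"],round(d["confidence"],2)) for d in ctrl.mark_of(p,q)])
E
```

```text
pics
{'clock': 0.0, 'qpos': array([-0.06578448,  0.6293682 ,  0.03844148,  1.51839742, -0.027043  ,
        0.99627248, -0.02001293]), 'qd': array([ 8.02689611e-04, -1.85966762e-03,  5.61062193e-04, -4.29362490e-04,
        4.50687098e-05,  1.32286629e-03, -3.22289692e-04]), 'tau': array([-1.11932164e-03, -5.63405585e+01,  1.22606792e+00, -1.93450052e+01,
        1.09587883e-02,  1.05136272e-02, -8.84369996e-06]), 'eef_pos': array([6.49364662e+02, 3.09869726e-02, 2.30365345e+02]), 'tool_rot': array([-1.57078714e+00,  1.92796001e-03, -5.21200261e-05]), 'force': array([0.29374615, 0.22422763, 0.49811057]), 'torque': array([-0.00803984, -0.07181248,  0.00459816]), 'width': 85.49077971226015} 18.700000000000003
scene {'vfov': 46.01940698891945, 'cx': 314.86799414977287, 'cy': 233.42445438012166, 'k1': -0.09714252851851693, 'extrinsics': array([[-2.53007108e-01,  9.67464412e-01,  1.19048261e-04,
         1.88745790e+02],
       [-7.78623330e-01, -2.03695237e-01,  5.93509865e-01,
         3.41784492e+02],
       [ 5.74223923e-01,  1.50069521e-01,  8.04826705e-01,
        -1.66740643e+03],

[... 1352 characters left out ...]
]
heater [([517.4, 137.8, 0.4], 0.83)]
wrist {'vfov': 60.913321821572026, 'cx': 316.8488877497951, 'cy': 236.04928214037412, 'k1': -0.06399383070521113, 'tool_from_camera': array([[ 9.99997376e-01, -2.10731323e-03,  8.97938886e-04,
        -1.84354214e-01],
       [ 1.42126424e-03,  2.63381444e-01, -9.64690725e-01,
        -1.42611047e+02],
       [ 1.79640508e-03,  9.64689470e-01,  2.63383748e-01,
         6.55274785e+01],
       [ 0.00000000e+00,  0.00000000e+00,  0.00000000e+00,
         1.00000000e+00]]), 'shot': 3}
long_block []
tube_block [([738.6, 118.8, -1.1], 0.94)]
short_block [([515.5, -170.8, -0.9], 0.75)]
stop_face []
bar_hinge []
bar_tab []
heater [([518.5, 138.1, -1.7], 0.57)]
```

View pics/scene0.png

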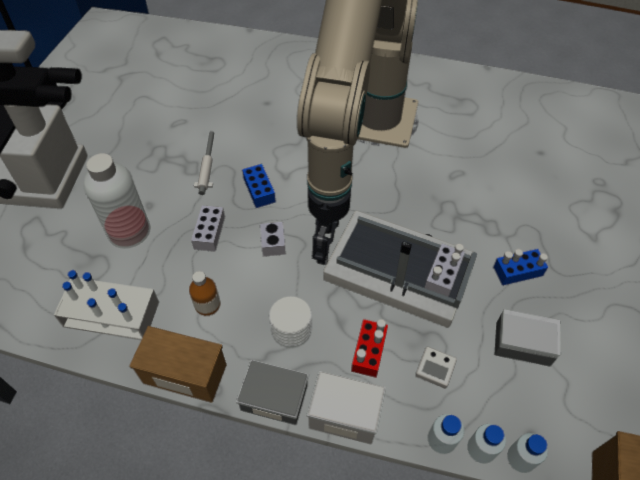

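View pics/side0.png

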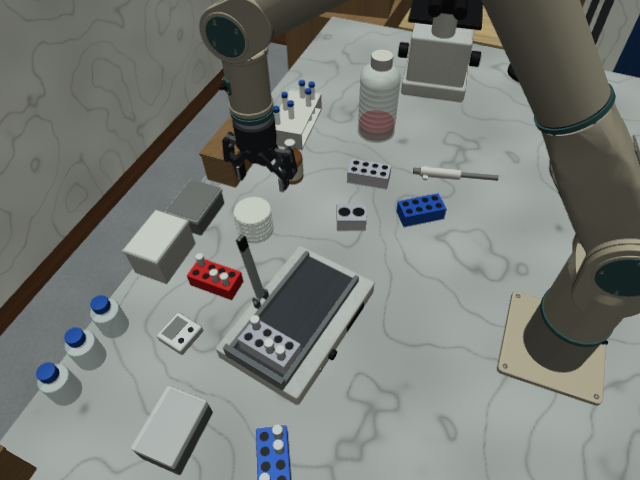

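View pics/wrist0.png

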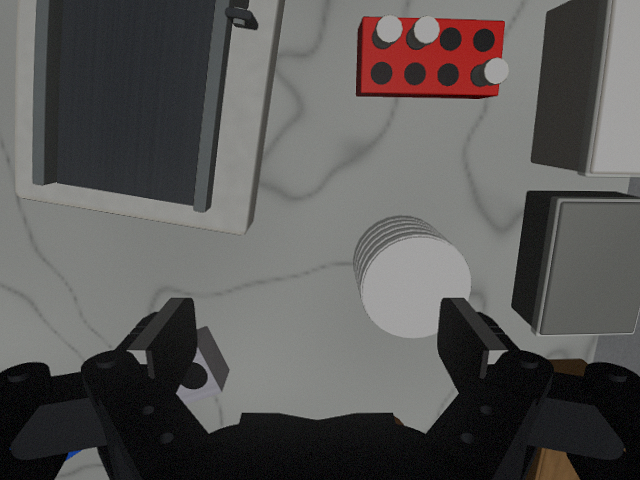

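The scene and side views agree. The grey eight-well block at about (523,-334) is the one wanted; the blue one at (359,-256) is a look-alike. The heater is at about (519,138), yawed about -0.17. I'll write helpers and refine these poses from overlays.

```bash
cat > h.py <<'E'
import numpy as np, cv2
from scipy.spatial.transform import Rotation as Ro
def K(p):
    h,w=p["image"].shape[:2]; f=h/2/np.tan(np.radians(p["vfov"]/2))
    return np.array([[f,0,p["cx"]],[0,f,p["cy"]],[0,0,1]])
D=lambda p: np.array([p["k1"],0,0,0,0.])
F=np.diag([1,-1,-1.])
def ext(p,st=None):
    if "extrinsics" in p: return np.array(p["extrinsics"])
    T=np.eye(4); T[:3,:3]=Ro.from_euler("xyz",st["tool_rot"]).as_matrix(); T[:3,3]=st["eef_pos"]
    return np.linalg.inv(T@np.array(p["tool_from_camera"]))
def proj(P,p,E):
    P=np.atleast_2d(P).astype(float); c=(E[:3,:3]@P.T).T+E[:3,3]; c=c@F
    n=c[:,:2]/c[:,2:]; r=(n**2).sum(1,keepdims=True); n=n*(1+p["k1"]*r); k=K(p)
    return n*k[0,0]+k[:2,2]
def ray(uv,p,E):
    n=cv2.undistortPoints(np.array(uv,float).reshape(-1,1,2),K(p),D(p)).reshape(-1,2)
    d=np.c_[n,np.ones(len(n))]@F; d=d@E[:3,:3]; o=-E[:3,:3].T@E[:3,3]
    return o,d
def onplane(uv,p,E,z):
    o,d=ray(uv,p,E); return o+d*((z-o[2])/d[:,2:])
def W(P,x,y,a,z=0):
    P=np.atleast_2d(P).astype(float); c,s=np.cos(a),np.sin(a)
    return np.c_[x+c*P[:,0]-s*P[:,1], y+s*P[:,0]+c*P[:,1], P[:,2]+z]
def box(lx,ly,h,cx=0,cy=0,z0=0):
    return [np.array([[cx+i*lx/2,cy+j*ly/2,z] for i,j in((-1,-1),(1,-1),(1,1),(-1,1))]) for z in (z0,z0+h)]
E
cat > fit.py <<'E'
import pickle,sys
from cell import ctrl
from h import *
st=ctrl.read_state()
out={}
for n in ["scene","side"]:
    p=ctrl.get_image(n); out[n]=p
pickle.dump((st,out),open("s0.pkl","wb"))
E
python3 fit.py
cat > ov.py <<'E'
import pickle
from h import *
st,out=pickle.load(open("s0.pkl","rb"))
def draw(im,p,E,P,s,o,col):
    q=((proj(P,p,E)-o+0.5)*s).astype(np.int32); cv2.polylines(im,[q.reshape(-1,1,2)],True,col,1)
def crop(n,x0,y0,w,h,s,polys,fn):
    p=out[n]; E=ext(p,st)
    im=cv2.resize(p["image"][y0:y0+h,x0:x0+w,::-1],None,fx=s,fy=s,interpolation=cv2.INTER_CUBIC)
    for P,c in polys: draw(im,p,E,P,s,np.array([x0,y0]),c)
    cv2.imwrite(fn,im)
E
cat > a.py <<'E'
from ov import *
hx,hy,ha=519,138,-0.172
G=(0,255,0)
fl=np.array([[-59,-130,50],[59,-130,50],[59,150,50],[-59,150,50]])
po=[(W(b,hx,hy,ha),G) for b in box(200,310,48)][1:]+[(W(fl,hx,hy,ha),(0,0,255))]
crop("scene",310,190,180,140,4,po,"pics/a1.png")
crop("side",210,230,180,180,3.3,po,"pics/a2.png")
E
python3 a.py
```

```text
(no output)
```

View pics/a1.png

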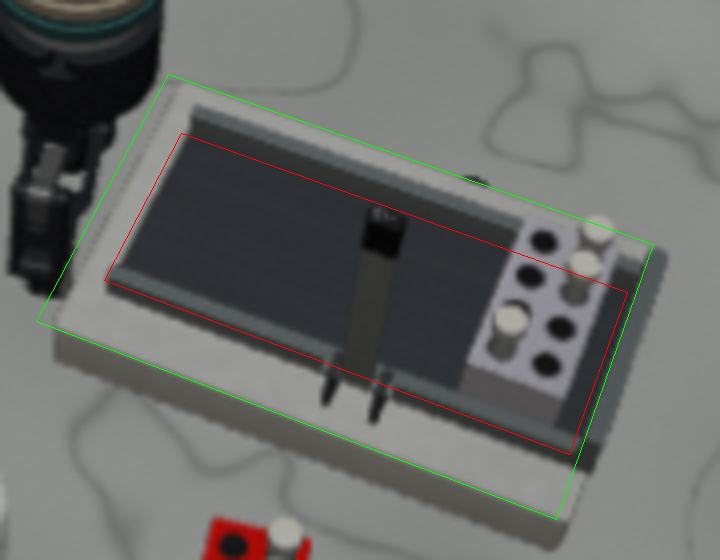

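View pics/a2.png

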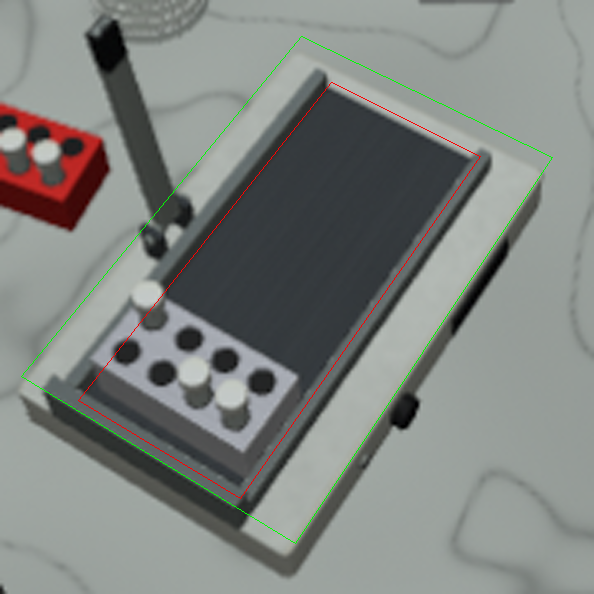

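Request:
apply_moves:
  motion:
    - [0, -5, 0, 0, 8.5]
    - [-2, -9, 3, 0, 8.5]
    - [-5, -9, 8, 0, 8.5]
    - [-8, -9, 13, 0, 8.5]
    - [-11, -9, 17, 0, 8.5]
    - [-11, -9, 17, 0, 8.5]
    - [-11, -9, 17, 0, 8.5]
    - [-11, -9, 17, 0, 8.5]

```text
clock: 2.3
eef_pos: [540.9, 168.3, 321.3]
tool_rot: [-1.572, -0.0, -0.003]
force: [0.1, 0.5, -0.6]
width: 85.2
```

Run:
```python
from cell import ctrl
import pickle,cv2
st=ctrl.read_state(); p=ctrl.get_image("wrist"); pickle.dump((st,{"wrist":p}),open("w1.pkl","wb"))
cv2.imwrite("pics/w1.png",p["image"][:,:,::-1]); print(st["eef_pos"],st["tool_rot"],st["clock"])
```

```text
[540.92567572 168.31195045 321.26282337] [-1.57159888e+00 -4.66828612e-04 -2.84538594e-03] 2.3
```

View pics/w1.png

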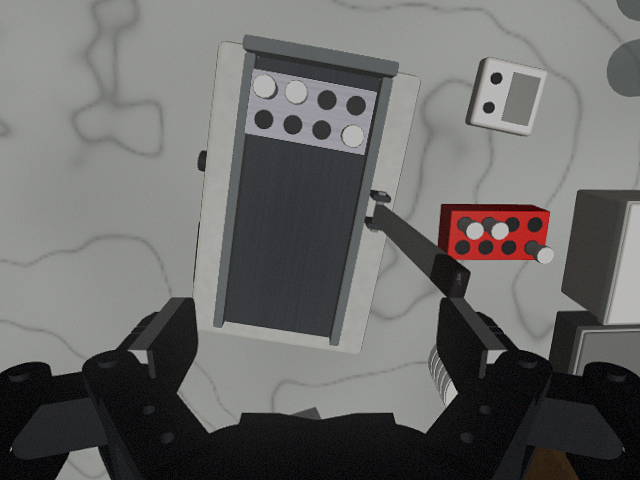

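This view shows the whole tray from above. I'll zoom in for corner picks.

Run:
```python
import pickle,cv2
st,o=pickle.load(open("w1.pkl","rb")); im=o["wrist"]["image"][:,:,::-1]
def c(x,y,w,h,s,f): cv2.imwrite(f,cv2.resize(im[y:y+h,x:x+w],None,fx=s,fy=s,interpolation=cv2.INTER_CUBIC))
c(200,20,240,150,3.3,"pics/w1a.png"); c(180,290,200,80,4,"pics/w1b.png")
```

```text
(no output)
```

View pics/w1a.png

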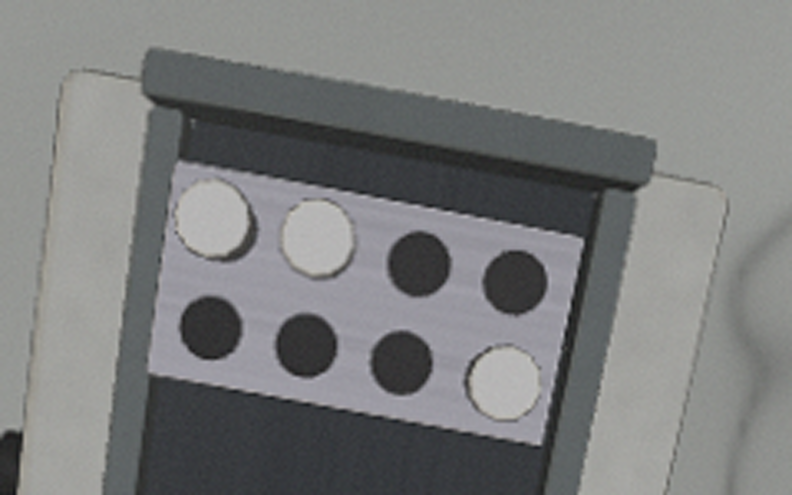

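View pics/w1b.png

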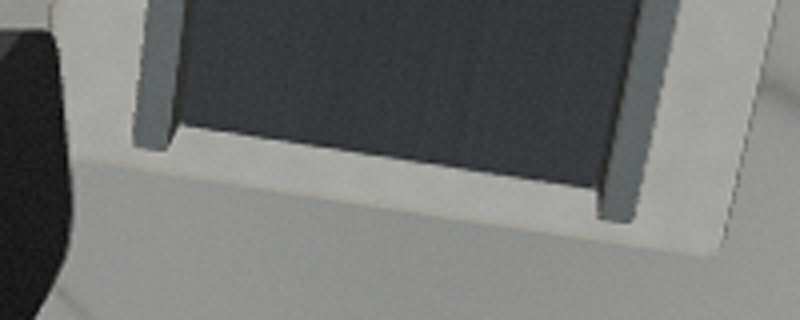

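```bash
cat > b.py <<'E'
import pickle
from h import *
from scipy.optimize import least_squares
st,o=pickle.load(open("w1.pkl","rb")); p=o["wrist"]; E=ext(p,st)
H=np.array([[-69,-130,68],[-59,-130,68],[59,-130,68],[69,-130,68],[-59,-130,50],[-69,150,84],[69,150,84]],float)
U=np.array([[213.25,327],[222,327.5],[329.75,344.25],[338,345.25],[225.75,321.5],[243.9,47.9],[393.9,76.7]])
f=lambda v: (proj(W(H,*v),p,E)-U).ravel()
r=least_squares(f,[519,138,-.17],loss="soft_l1"); print(r.x, f(r.x).reshape(-1,2).round(1).tolist())
B=np.array([[-55,28,40],[55,28,40],[-55,-28,40],[55,-28,40.]])
UB=np.array([[252.7,69.1],[377.3,91.8],[245.5,134.2],[364.5,154.8]])
g=lambda v: (proj(W(B,*v,z=50),p,E)-UB).ravel()
t=least_squares(g,[538,246,-.17]); print(t.x,g(t.x).reshape(-1,2).round(1).tolist())
hx,hy,ha=r.x
d=t.x[:2]-[hx,hy]; print("tube in heater", W([[d[0],d[1],0]],0,0,-ha)[0], t.x[2]-ha)
print("hinge",W([[79,25,75]],*r.x))
# yaw per depth
E
python3 b.py
```

```text
[ 5.18202662e+02  1.40220532e+02 -1.71718452e-01] [[-0.4, -0.1], [0.0, 0.9], [-0.2, 1.0], [0.6, 1.4], [-0.2, -0.8], [-1.5, -0.3], [3.8, -0.8]]
[ 5.34673513e+02  2.44216610e+02 -1.70737689e-01] [[0.1, -0.0], [0.4, -0.4], [-1.1, 0.1], [0.6, 0.4]]
tube in heater [ -1.54180279 105.28103301   0.        ] 0.0009807625409973542
hinge [[600.31266999 151.35366028  75.        ]]
```

Run:
```python
from cell import ctrl
for n in ["scene","side"]:
    p=ctrl.get_image(n)
    for q in ["roller_bottle","media_bottle","pipette","long_block","dish_stack"]:
        print(n,q,[([round(x) for x in d["location"]],round(d["confidence"],2)) for d in ctrl.mark_of(p,q)])
```

```text
scene roller_bottle [([569, -538, -1], 0.85)]
scene media_bottle [([716, -260, -2], 0.93)]
scene pipette [([303, -425, -3], 0.73), ([730, -59, -1], 0.44)]
scene long_block [([523, -332, -2], 0.85), ([359, -256, 0], 0.8)]
scene dish_stack [([730, -58, -2], 0.96), ([636, 449, 1], 0.47)]
side roller_bottle [([567, -536, 1], 0.62)]
side media_bottle [([721, -266, 0], 0.58)]
side pipette [([300, -424, -2], 0.87)]
side long_block [([522, -336, 4], 0.92), ([362, -257, 3], 0.85)]
side dish_stack [([729, -52, 4], 0.93)]
```

Request:
apply_moves:
  motion:
    - [0, 0, -6, 0, 8.5]
    - [0, 0, -12, 0, 8.5]
    - [0, 0, -18, 0, 8.5]
    - [-1, 0, -24, 0, 8.5]
    - [-1, 0, -30, 0, 8.5]
    - [-1, 0, -36, 0, 8.5]
    - [-2, 0, -42, 0, 8.5]
    - [-2, 0, -48, 0, 8.5]
    - [-2, 0, -53, 0, 8.5]
    - [-2, 0, -55, 0, 8.5]
    - [-2, 0, -55, 0, 8.5]
    - [-2, 0, -55, 0, 8.5]
    - [-2, 0, -55, 0, 8.5]

```text
clock: 4.58
eef_pos: [520.9, -377.7, 321.6]
tool_rot: [-1.57, -0.001, 0.003]
force: [-0.8, 0.2, 0.5]
width: 84.9
```

Run:
```python
from cell import ctrl
import pickle,cv2
st=ctrl.read_state(); p=ctrl.get_image("wrist"); pickle.dump((st,{"wrist":p}),open("w2.pkl","wb"))
cv2.imwrite("pics/w2.png",p["image"][:,:,::-1]); print(st["eef_pos"],st["tool_rot"],st["clock"],st["qpos"])
print(ctrl.mark_of(p,"long_block"))
```

```text
[ 520.8975975  -377.70215442  321.55960592] [-1.56970824e+00 -5.38614492e-04  3.01216841e-03] 4.575 [ 0.50549143  0.54569618  0.13482886  1.41586827 -0.07665645  1.18528921
  0.65282666]
[{'location': [523.2, -332.2, 0.9], 'confidence': 0.78}, {'location': [360.1, -251.2, -0.8], 'confidence': 0.62}]
```

View pics/w2.png

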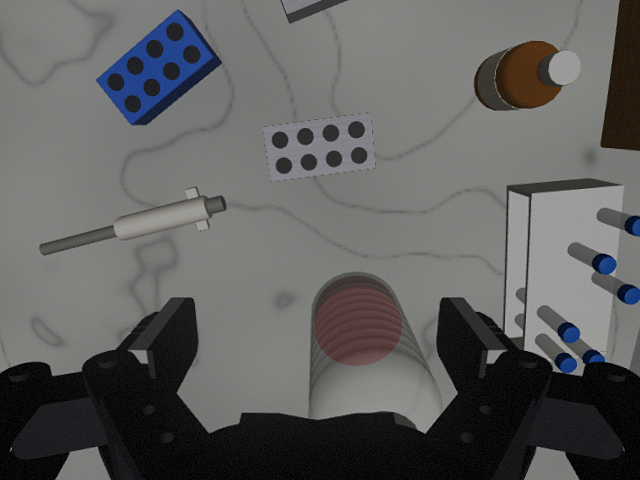

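Run:
```python
import pickle,cv2
st,o=pickle.load(open("w2.pkl","rb")); im=o["wrist"]["image"][:,:,::-1]
cv2.imwrite("pics/w2a.png",cv2.resize(im[100:195,250:390],None,fx=5,fy=5,interpolation=cv2.INTER_CUBIC))
```

```text
(no output)
```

View pics/w2a.png

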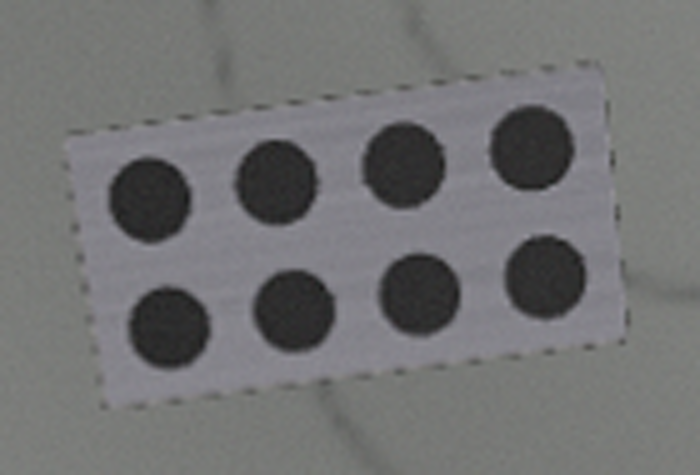

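Run:
```python
import pickle
from h import *
from scipy.optimize import least_squares
st,o=pickle.load(open("w2.pkl","rb")); p=o["wrist"]; E=ext(p,st)
B=np.array([[-55,28,40],[55,28,40],[55,-28,40],[-55,-28,40.]])
U=np.array([[263.4,127.2],[370.2,112.6],[375.4,168],[270.8,181.6]])
g=lambda v: (proj(W(B,*v),p,E)-U).ravel()
t=least_squares(g,[523,-334,.1]); print(t.x,g(t.x).reshape(-1,2).round(1).tolist())
x,y,a=t.x; s=st
d=np.array([x,y,6])-s["eef_pos"]; print("world shift",d, "tool x,y,z cm:",Ro.from_euler("xyz",s["tool_rot"]).as_matrix().T@d/10)
yaw=s["tool_rot"][2]; print("turn about tool y (ccw 90):",-(a+np.pi/2-yaw))
```

```text
[ 5.23177520e+02 -3.34244316e+02  1.33037700e-01] [[-1.1, -0.2], [0.5, -0.0], [0.6, 0.2], [0.0, 0.2]]
world shift [   2.27992263   43.45783858 -315.55960592] tool x,y,z cm: [ 0.22408491 31.560795    4.3107391 ]
turn about tool y (ccw 90): -1.7008218585402357
```

Request:
apply_moves:
  motion:
    - [0.2, 0, 2, -0.18, 8.5]
    - [0.2, 0, 4.3, -0.36, 8.5]
    - [0.2, 2, 4.3, -0.54, 8.5]
    - [0.2, 5, 4.3, -0.72, 8.5]
    - [0.2, 8, 4.3, -0.9, 8.5]
    - [0.2, 11, 4.3, -1.08, 8.5]
    - [0.2, 14, 4.3, -1.26, 8.5]
    - [0.2, 17, 4.3, -1.44, 8.5]
    - [0.2, 20, 4.3, -1.62, 8.5]
    - [0.2, 22, 4.3, -1.7, 8.5]
    - [0.2, 22, 4.3, -1.7, 8.5]
    - [0.2, 22, 4.3, -1.7, 8.5]
    - [0.2, 22, 4.3, -1.7, 8.5]

```text
clock: 6.3
eef_pos: [522.9, -337.2, 102.6]
tool_rot: [-1.572, 0.002, 1.7]
force: [0.2, 0.3, 0.1]
width: 85.1
```

```bash
cat > look.py <<'E'
import sys,pickle,cv2
from cell import ctrl
from h import *
name=sys.argv[1]; cams=sys.argv[2:]
st=ctrl.read_state(); o={}
for n in cams:
    o[n]=ctrl.get_image(n); cv2.imwrite(f"pics/{name}_{n}.png",o[n]["image"][:,:,::-1])
pickle.dump((st,o),open(name+".pkl","wb"))
for k in ["clock","eef_pos","tool_rot","qpos","force","width"]: print(k,np.round(st[k],3))
E
python3 look.py w3 wrist
```

```text
clock 6.3
eef_pos [ 522.865 -337.229  102.62 ]
tool_rot [-1.572  0.002  1.7  ]
qpos [ 0.696  0.756 -0.278  1.706  0.291  0.718  1.969]
force [0.172 0.3   0.137]
width 85.08
```

View pics/w3_wrist.png

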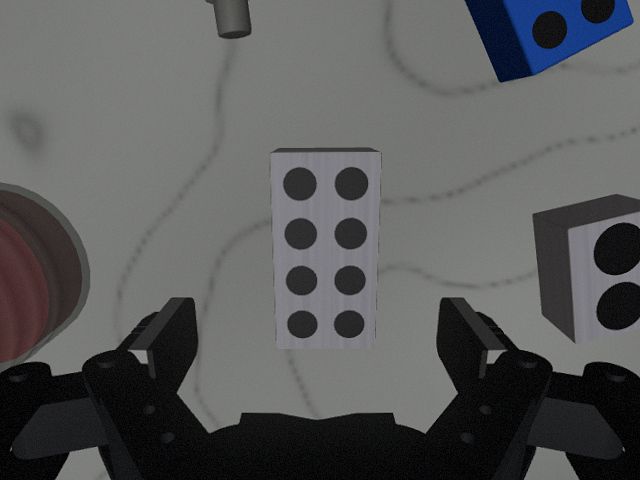

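Run:
```python
import pickle
from h import *
from scipy.optimize import least_squares
st,o=pickle.load(open("w3.pkl","rb")); p=o["wrist"]; E=ext(p,st)
B=np.array([[-55,28,40],[-55,-28,40.],[55,-28,40],[55,28,40]])
U=np.array([[381,153],[271,153],[276,348],[376,348]])
g=lambda v: (proj(W(B,*v),p,E)-U).ravel()
t=least_squares(g,[523,-334,.13]); print(t.x,g(t.x).reshape(-1,2).round(1).tolist())
x,y,a=t.x; s=st
d=np.array([x,y,6])-s["eef_pos"]; print("tool x,y,z cm:",Ro.from_euler("xyz",s["tool_rot"]).as_matrix().T@d/10)
print(-(a+np.pi/2-s["tool_rot"][2]))
```

```text
[ 5.23055182e+02 -3.33265847e+02  1.35495967e-01] [[1.7, -1.4], [-1.5, -0.9], [0.5, 1.8], [-0.8, 1.4]]
tool x,y,z cm: [ 0.40571295  9.66148277 -0.05372421]
-0.006767449335395304
```

Request:
apply_moves:
  motion:
    - [0.37, 4, 0, 0, 8.5]
    - [0.37, 7, 0, 0, 8.5]
    - [0.37, 9, 0, 0, 8.5]
    - [0.37, 9.6, 0, 0, 8.5]
    - [0.37, 9.6, 0, 0, 8.5]
    - [0.37, 9.6, 0, 0, 8.5]
    - [0.37, 9.6, 0, 0, 5]
    - [0.37, 9.6, 0, 0, 5]
    - [0.37, 9.6, 0, 0, 5]
    - [0.37, 9.6, 0, 0, 5]
    - [0.37, 9.6, 0, 0, 5]
    - [0.37, 9.6, 0, 0, 5]

```text
clock: 7.85
eef_pos: [522.1, -333.5, 6.2]
tool_rot: [-1.572, 0.001, 1.7]
force: [-0.7, 0.5, 5.5]
width: 55.3
```

```bash
python3 look.py w4 wrist
```

```text
clock 7.85
eef_pos [ 522.093 -333.518    6.189]
tool_rot [-1.572e+00  1.000e-03  1.700e+00]
qpos [ 0.659  0.894 -0.223  1.745  0.342  0.54   1.921]
force [-0.68   0.499  5.492]
width 55.261
```

View pics/w4_wrist.png

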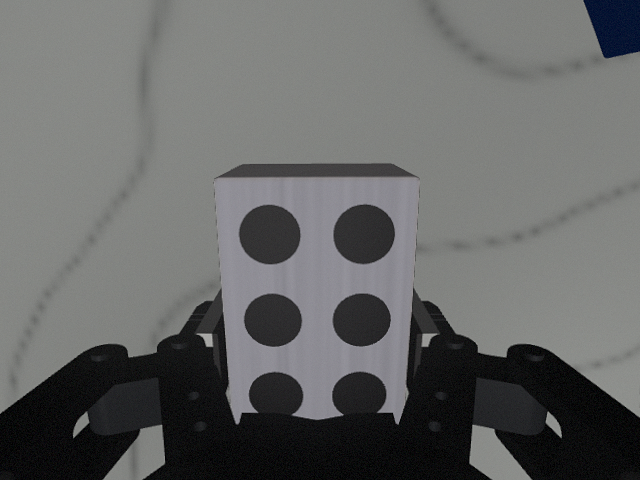

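Request:
apply_moves:
  motion:
    - [0, -3, 0, 0, 5]
    - [0, -7, 0, 0, 5]
    - [0, -12, 0, 0, 5]
    - [3, -16, -0.3, 0, 5]
    - [7, -16, -0.7, 0.03, 5]
    - [12, -16, -1.3, 0.07, 5]
    - [17, -16, -1.8, 0.11, 5]
    - [22, -16, -2.3, 0.15, 5]
    - [27, -16, -2.9, 0.19, 5]
    - [32, -16, -3.4, 0.23, 5]
    - [37, -16, -3.9, 0.27, 5]
    - [41, -16, -4.4, 0.3, 5]
    - [43, -16, -4.6, 0.3, 5]
    - [43.7, -16, -4.67, 0.3, 5]
    - [43.7, -16, -4.67, 0.3, 5]
    - [43.7, -16, -4.67, 0.3, 5]
    - [43.7, -16, -4.67, 0.3, 5]

```text
clock: 10.02
eef_pos: [511.6, 104.8, 165.3]
tool_rot: [-1.571, 0.001, 1.398]
force: [0.3, 0.4, -1.3]
width: 55.3
```

```bash
python3 look.py w5 wrist scene side
```

```text
clock 10.025
eef_pos [511.63  104.752 165.259]
tool_rot [-1.571e+00  1.000e-03  1.398e+00]
qpos [-0.124  0.543 -0.193  1.937  0.16   0.676  0.983]
force [ 0.287  0.448 -1.26 ]
width 55.251
```

View pics/w5_wrist.png

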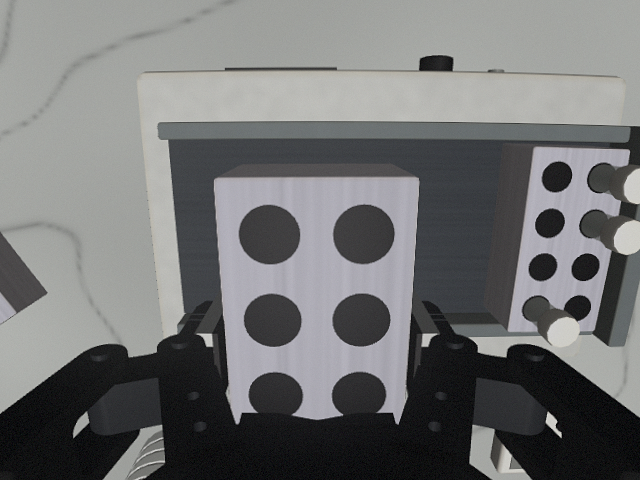

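View pics/w5_scene.png

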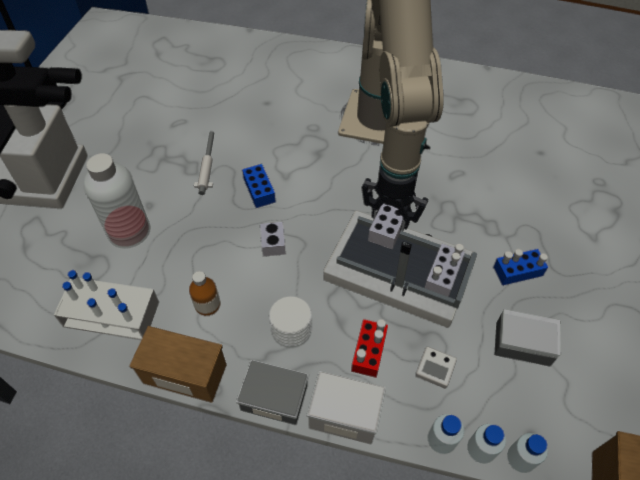

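View pics/w5_side.png

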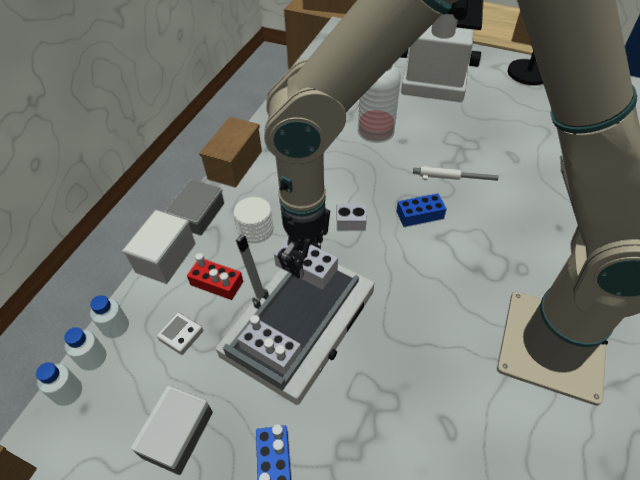

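Run:
```python
import pickle
from h import *
st,o=pickle.load(open("w5.pkl","rb")); p=o["wrist"]; E=ext(p,st)
H=(518.2,140.2,-0.1717)
def toH(P): 
    d=P-np.array([H[0],H[1],0]); return W(d,0,0,-H[2])
print(toH(onplane([[215,178],[418,177.5]],p,E,199.1)).round(1))
print("rail inner top", toH(onplane([[170,140],[400,139.5],[600,139.5]],p,E,68)).round(1))
print("rail outer top", toH(onplane([[160,124],[400,124],[600,125.5]],p,E,68)).round(1))
print("tcp",toH(st["eef_pos"][None]))
d=W([[0.,-33,0]],*H)[0]-st["eef_pos"]; R=Ro.from_euler("xyz",st["tool_rot"]).as_matrix()
print(R.T@d/10)
```

```text
[[-53.5 -64.2 199.1]
 [-53.7 -10.  199.1]]
rail inner top [[ -59.4 -122.2   68. ]
 [ -59.5   10.7   68. ]
 [ -61.3  130.6   68. ]]
rail outer top [[ -68.5 -127.3   68. ]
 [ -68.2   10.3   68. ]
 [ -69.4  129.3   68. ]]
tcp [[ -0.41718661 -36.04906044 165.2585892 ]]
[ 0.31391198 16.52568835 -0.04248514]
```

Request:
apply_moves:
  motion:
    - [0, 3, 0.15, 0, 5]
    - [0, 6, 0.15, 0, 5]
    - [0, 8, 0.15, 0, 5]
    - [0, 9, 0.15, 0, 5]
    - [0, 10, 0.15, 0, 5]
    - [0, 10.4, 0.15, 0, 5]
    - [0, 10.6, 0.15, 0, 5]
    - [0, 10.7, 0.15, 0, 5]
    - [0, 10.7, 0.15, 0, 5]
    - [0, 10.7, 0.15, 0, 5]

```text
clock: 11.42
eef_pos: [510.3, 106.4, 58.5]
tool_rot: [-1.571, -0.0, 1.4]
force: [0.0, 0.8, -2.5]
width: 54.9
```

```bash
python3 look.py w6 wrist
```

```text
clock 11.425
eef_pos [510.254 106.365  58.545]
tool_rot [-1.571 -0.     1.4  ]
qpos [-0.169  0.717 -0.136  2.01   0.216  0.427  0.931]
force [ 0.015  0.759 -2.474]
width 54.879
```

View pics/w6_wrist.png

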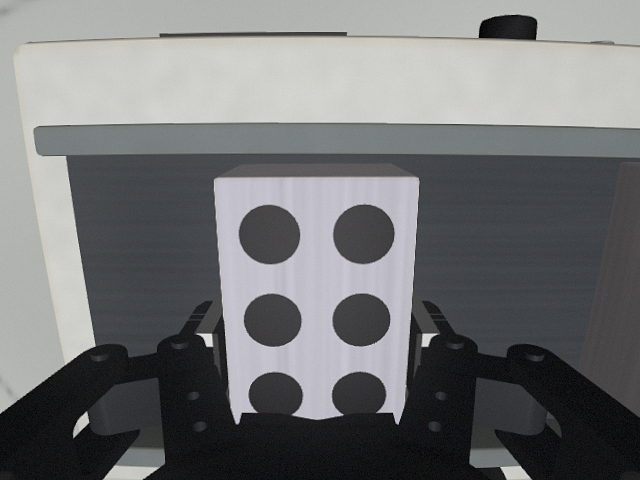

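Request:
apply_moves:
  motion:
    - [0, 0.1, 0, 0, 5]
    - [0, 0.2, 0, 0, 5]
    - [0, 0.25, 0, 0, 5]
    - [0, 0.25, 0, 0, 5]

```text
clock: 11.98
eef_pos: [510.1, 106.3, 56.2]
tool_rot: [-1.571, 0.0, 1.4]
force: [-1.0, -1.0, 4.2]
width: 55.3
```

Run:
```python
from cell import ctrl
from h import *
st=ctrl.read_state(); p=ctrl.get_image("wrist"); E=ext(p,st); H=(518.2,140.2,-0.1717)
d=lambda P: W(P-np.array([H[0],H[1],0]),0,0,-H[2]).round(1)
print(st["eef_pos"],st["force"])
print(d(onplane([[215,178],[418,178]],p,E,90)), d(onplane([[70,156],[400,156],[600,157]],p,E,68)), d(st["eef_pos"][None]))
```

```text
[510.05302755 106.34209187  56.17356823] [-0.97909152 -0.99421256  4.15828061]
[[-55.3 -63.   90. ]
 [-55.4  -8.8  90. ]] [[ -59.9 -115.8   68. ]
 [ -59.6   -9.5   68. ]
 [ -60.3   56.6   68. ]] [[ -2.2 -34.8  56.2]]
```

Request:
apply_moves:
  motion:
    - [0, 0, 0, 0, 7.5]
    - [0, 0, 0, 0, 7.5]
    - [0, 0, 0, 0, 7.5]
    - [0, 0, 0, 0, 7.5]
    - [0, -2, 0, 0, 7.5]
    - [0, -5, 0, 0, 7.5]
    - [0, -9, 0, 0, 7.5]
    - [-1, -12, 0, 0.18, 7.5]
    - [-2, -12, 0, 0.36, 6]
    - [-3, -12, 0, 0.54, 5]
    - [-4, -12, 0, 0.72, 4]
    - [-5, -12, 0, 0.9, 3]
    - [-6, -12, 0, 1.08, 3]
    - [-6.5, -12, 0, 1.26, 3]
    - [-6.5, -12, 0, 1.44, 3]
    - [-6.5, -12, 0, 1.572, 3]
    - [-6.5, -12, 0, 1.572, 3]
    - [-6.5, -12, 0, 1.572, 3]
    - [-6.5, -12, 0, 1.572, 3]

```text
clock: 14.4
eef_pos: [499.0, 42.3, 175.8]
tool_rot: [-1.571, 0.0, -0.171]
force: [-0.6, -0.5, -1.1]
width: 30.1
```

```bash
python3 look.py w7 wrist
cat > hh.py <<'E'
from h import *
H=(518.2,140.2,-0.1717)
toH=lambda P: W(np.atleast_2d(P)-np.array([H[0],H[1],0]),0,0,-H[2]).round(1)
E
python3 -c "
from hh import *
from cell import ctrl
s=ctrl.read_state(); print(toH(s['eef_pos']),s['tool_rot'][2]-H[2])"
```

```text
clock 14.4
eef_pos [498.979  42.272 175.807]
tool_rot [-1.571  0.    -0.171]
qpos [-0.315  0.508  0.252  1.992 -0.199  0.665 -0.107]
force [-0.621 -0.485 -1.075]
width 30.145
[[ -2.2 -99.8 175.8]] 0.000537796413213526
```

View pics/w7_wrist.png

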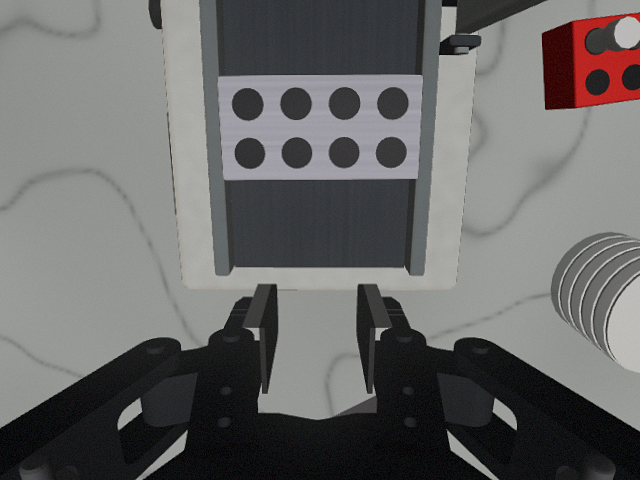

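Request:
apply_moves:
  motion:
    - [0, 4, 0, 0, 3]
    - [0, 8, 0, 0, 3]
    - [0, 10.5, 0, 0, 3]
    - [0, 11.4, 0, 0, 3]
    - [0, 11.4, 0.5, 0, 3]
    - [0, 11.4, 1.0, 0, 3]
    - [0, 11.4, 1.5, 0, 3]
    - [0, 11.4, 2.0, 0, 3]
    - [0, 11.4, 2.3, 0, 3]
    - [0, 11.4, 2.6, 0, 3]
    - [0, 11.4, 3.0, 0, 3]
    - [0, 11.4, 3.4, 0, 3]
    - [0, 11.4, 3.8, 0, 3]
    - [0, 11.4, 4.2, 0, 3]
    - [0, 11.4, 4.6, 0, 3]
    - [0, 11.4, 4.6, 0, 3]

```text
clock: 16.45
eef_pos: [507.2, 88.5, 61.8]
tool_rot: [-1.57, -0.0, -0.171]
force: [0.8, -1.3, 0.6]
width: 30.2
```

```bash
python3 look.py w8 wrist;python3 -c "
from hh import *
from cell import ctrl
s=ctrl.read_state(); print(toH(s['eef_pos']),s['tool_rot'][2]-H[2])"
```

```text
clock 16.45
eef_pos [507.152  88.463  61.806]
tool_rot [-1.57  -0.    -0.171]
qpos [-0.345  0.714  0.178  2.032 -0.291  0.419 -0.114]
force [ 0.808 -1.307  0.566]
width 30.246
[[ -2.1 -52.8  61.8]] 0.0004066678039851557
```

View pics/w8_wrist.png

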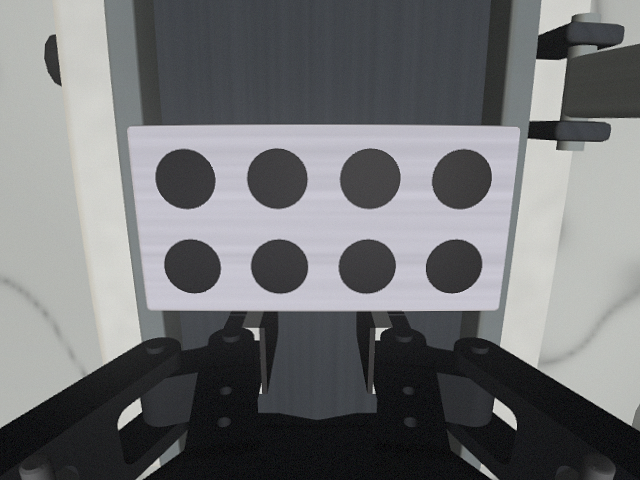

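Request:
apply_moves:
  motion:
    - [0, 0, 0.3, 0, 3]
    - [0, 0, 0.7, 0, 3]
    - [0, 0, 1.1, 0, 3]
    - [0, 0, 1.5, 0, 3]
    - [0, 0, 1.9, 0, 3]
    - [0, 0, 2.3, 0, 3]
    - [0, 0, 2.7, 0, 3]
    - [0, 0, 3.1, 0, 3]
    - [0, 0, 3.5, 0, 3]
    - [0, 0, 3.9, 0, 3]
    - [0, 0, 4.3, 0, 3]
    - [0, 0, 4.7, 0, 3]
    - [0, 0, 5.1, 0, 3]
    - [0, 0, 5.5, 0, 3]
    - [0, 0, 5.7, 0, 3]
    - [0, 0, 5.9, 0, 3]
    - [0, 0, 5.9, 0, 3]

```text
clock: 18.62
eef_pos: [517.0, 146.2, 61.8]
tool_rot: [-1.57, -0.0, -0.172]
force: [-0.4, -1.0, -0.7]
width: 29.7
```

```bash
python3 look.py w9 wrist;python3 -c "
from hh import *
from cell import ctrl
s=ctrl.read_state(); print(toH(s['eef_pos']),s['tool_rot'][2]-H[2])"
```

```text
clock 18.625
eef_pos [517.016 146.191  61.783]
tool_rot [-1.57  -0.    -0.172]
qpos [-0.46   0.735  0.203  1.971 -0.308  0.465 -0.203]
force [-0.385 -0.969 -0.729]
width 29.718
[[-2.2  5.7 61.8]] -3.986637580830066e-05
```

View pics/w9_wrist.png

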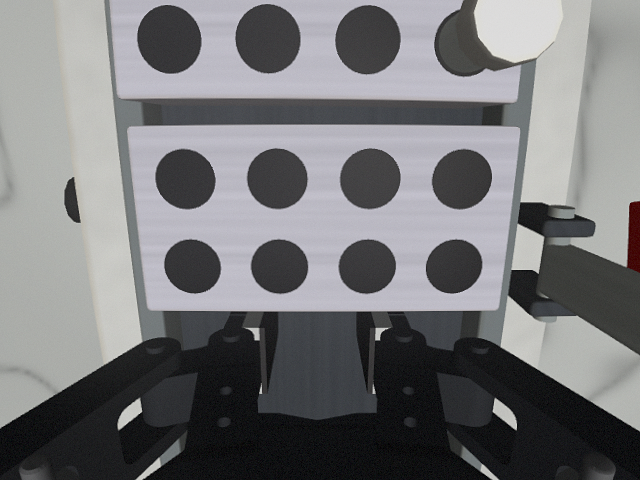

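Request:
apply_moves:
  motion:
    - [0, 0, 0.15, 0, 3]
    - [0, 0, 0.3, 0, 3]
    - [0, 0, 0.45, 0, 3]
    - [0, 0, 0.6, 0, 3]
    - [0, 0, 0.75, 0, 3]
    - [0, 0, 0.9, 0, 3]
    - [0, 0, 1.05, 0, 3]
    - [0, 0, 1.2, 0, 3]
    - [0, 0, 1.35, 0, 3]
    - [0, 0, 1.5, 0, 3]
    - [0, 0, 1.65, 0, 3]
    - [0, 0, 1.8, 0, 3]
    - [0, 0, 1.9, 0, 3]
    - [0, 0, 2.0, 0, 3]

```text
clock: 20.42
eef_pos: [520.2, 163.9, 61.8]
tool_rot: [-1.573, 0.0, -0.173]
force: [-0.7, -5.1, 1.5]
width: 30.1
```

```bash
python3 look.py w10 wrist side scene;python3 -c "
from hh import *
from cell import ctrl
s=ctrl.read_state(); print(toH(s['eef_pos']),s['tool_rot'][2]-H[2])"
```

```text
clock 20.425
eef_pos [520.222 163.945  61.812]
tool_rot [-1.573  0.    -0.173]
qpos [-0.496  0.743  0.214  1.948 -0.311  0.483 -0.233]
force [-0.683 -5.096  1.497]
width 30.053
[[-2.1 23.9 61.8]] -0.0012169447082434892
```

View pics/w10_wrist.png

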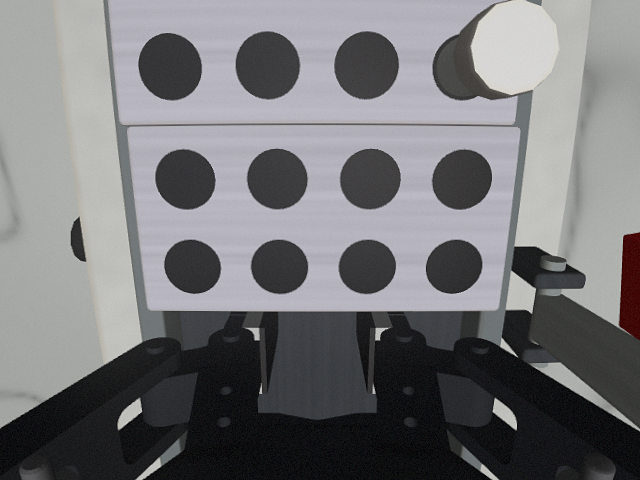

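Request:
apply_moves:
  motion:
    - [0, 0, 0.1, 0, 3]
    - [0, 0, 0.2, 0, 3]
    - [0, 0, 0.3, 0, 3]
    - [0, 0, 0.4, 0, 3]

```text
clock: 21.08
eef_pos: [520.9, 167.8, 61.8]
tool_rot: [-1.573, 0.0, -0.173]
force: [-1.3, -5.3, 0.8]
width: 30.4
```

Request:
apply_moves:
  motion:
    - [0, 0, 0.1, 0, 3]
    - [0, 0, 0.2, 0, 3]
    - [0, 0, 0.3, 0, 3]

```text
clock: 21.45
eef_pos: [520.9, 168.3, 61.8]
tool_rot: [-1.576, 0.001, -0.174]
force: [-1.2, -12.2, 4.5]
width: 30.4
```

Request:
apply_moves:
  motion:
    - [0, 0, 0.1, 0, 3]
    - [0, 0, 0.2, 0, 3]
    - [0, 0, 0.3, 0, 3]

```text
clock: 21.82
eef_pos: [520.9, 168.2, 61.8]
tool_rot: [-1.579, 0.002, -0.176]
force: [-3.0, -17.6, 6.5]
width: 30.4
```

```bash
python3 look.py w11 wrist side scene;python3 -c "
from hh import *
from cell import ctrl
s=ctrl.read_state(); print(toH(s['eef_pos']),s['tool_rot'][2]-H[2])"
```

```text
clock 21.825
eef_pos [520.866 168.218  61.806]
tool_rot [-1.579  0.002 -0.176]
qpos [-0.512  0.747  0.223  1.939 -0.309  0.494 -0.248]
force [ -2.994 -17.583   6.507]
width 30.361
[[-2.1 28.1 61.8]] -0.004242511185353209
```

View pics/w11_wrist.png

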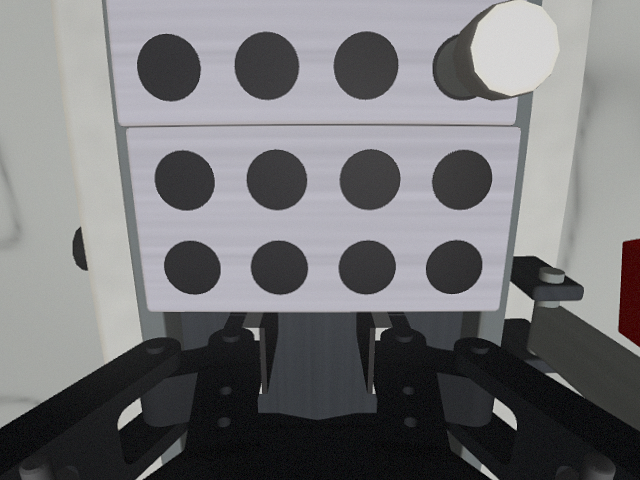

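Run:
```python
import cv2
a=cv2.imread("pics/w11_side.png")[270:400,210:360]; cv2.imwrite("pics/w11_sz.png",cv2.resize(a,None,fx=4,fy=4,interpolation=cv2.INTER_CUBIC))
```

```text
(no output)
```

View pics/w11_sz.png

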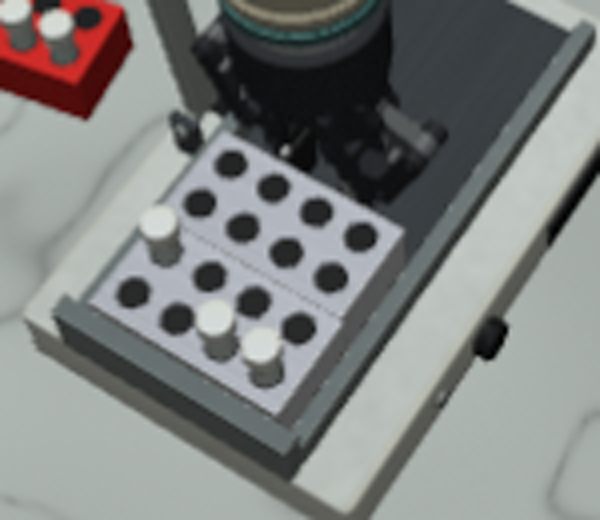

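Request:
apply_moves:
  motion:
    - [0, 0, 0.1, 0, 3]
    - [0, 0, 0.2, 0, 3]
    - [0, 0, 0.3, 0, 3]
    - [0, 0, 0.4, 0, 3]
    - [0, 0, 0.5, 0, 3]
    - [0, 0, 0.6, 0, 3]
    - [0, 0, 0.6, 0, 3]
    - [0, 0, 0.6, 0, 3]

```text
clock: 22.98
eef_pos: [520.8, 168.2, 61.8]
tool_rot: [-1.586, 0.004, -0.179]
force: [-5.3, -27.2, 11.1]
width: 30.1
```

Request:
apply_moves:
  motion:
    - [0, 0, 0, 0, 3]
    - [0, 0, 0, 0, 3]
    - [0, 0, 0, 0, 3]
    - [0, 0, 0, 0, 3]
    - [0, 0, 0, 0, 3]
    - [0, 0, 0, 0, 3]
    - [0, 0, 0, 0, 3]
    - [0, 0, 0, 0, 3]
    - [0, 0, 0, 0, 3]
    - [0, 0, 0, 0, 3]

```text
clock: 24.22
eef_pos: [520.8, 168.2, 61.8]
tool_rot: [-1.586, 0.004, -0.179]
force: [-5.2, -27.3, 12.9]
width: 29.9
```

Request:
apply_moves:
  motion:
    - [0, 0, -0.5, 0, 3]
    - [0, 0, -1.0, 0, 3]
    - [0, 0, -1.5, 0, 3]
    - [0, 0, -2.5, 0, 3]
    - [0, 0, -4.0, 0, 3]
    - [0, -2, -6.0, 0, 2]
    - [0, -6, -8.0, 0, 1]
    - [0, -11, -10, 0, 0]
    - [0, -16, -12, 0, 0]
    - [0, -21, -12, 0, 0]
    - [0, -24, -12, 0, 0]
    - [0, -24, -12, 0, 0]
    - [0, -24, -12, 0, 0]

```text
clock: 25.85
eef_pos: [501.8, 62.7, 301.0]
tool_rot: [-1.571, 0.002, -0.172]
force: [-0.5, -0.2, 0.1]
width: -0.1
```

```bash
python3 look.py w12 wrist side scene
python3 - <<'E'
from hh import *
from cell import ctrl
s=ctrl.read_state(); print(toH(s['eef_pos']),s['tool_rot'][2]-H[2])
for n in ["wrist","side","scene"]:
    p=ctrl.get_image(n)
    for q in ["bar_tab","tube_block","long_block"]:
        print(n,q,[(toH(d["location"]).tolist(),round(d["confidence"],2)) for d in ctrl.mark_of(p,q)])
E
```

```text
clock 25.85
eef_pos [501.762  62.666 300.957]
tool_rot [-1.571  0.002 -0.172]
qpos [-0.427  0.356  0.342  1.824 -0.141  0.987 -0.199]
force [-0.529 -0.231  0.139]
width -0.091
[[ -2.9 -79.1 300.5]] -0.0003738329951601116
wrist bar_tab [([[96.1, 28.0, 235.7]], 0.64), ([[242.8, -159.5, -5.0]], 0.6)]
wrist tube_block [([[219.9, 17.4, 0.3]], 0.62)]
wrist long_block [([[-1.7, 64.4, 48.3]], 0.97)]
side bar_tab [([[95.9, 27.6, 231.6]], 0.91), ([[0.5, 121.6, 50.1]], 0.53), ([[239.4, -156.4, 4.3]], 0.28)]
side tube_block [([[219.8, 18.2, 0.4]], 0.83), ([[-2.0, 121.2, 49.8]], 0.58), ([[-123.0, 277.0, 2.3]], 0.58), ([[97.0, 24.8, 233.6]], 0.21)]
side long_block [([[-88.3, -418.5, 1.6]], 0.64), ([[1.5, 71.3, 52.5]], 0.59)]
scene bar_tab [([[96.2, 25.8, 234.0]], 0.67)]
scene tube_block [([[-1.5, 122.7, 51.2]], 0.74), ([[-118.9, 273.4, -1.9]], 0.71), ([[218.6, 20.1, 0.6]], 0.57)]
scene long_block [([[-90.9, -415.5, -2.0]], 0.83), ([[0.6, 67.7, 49.5]], 0.73)]
```

View pics/w12_wrist.png

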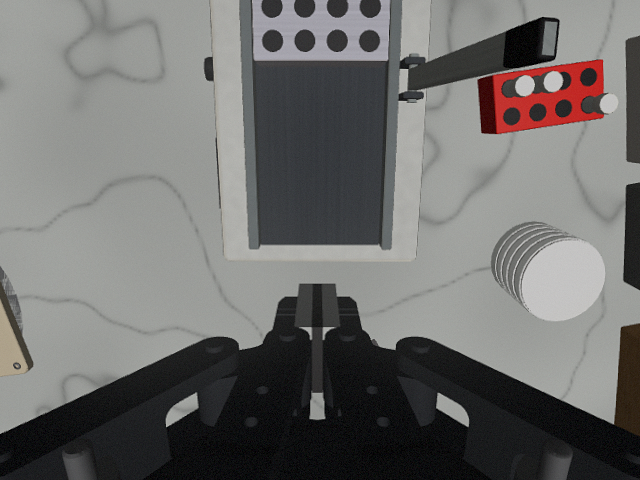

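View pics/w12_side.png

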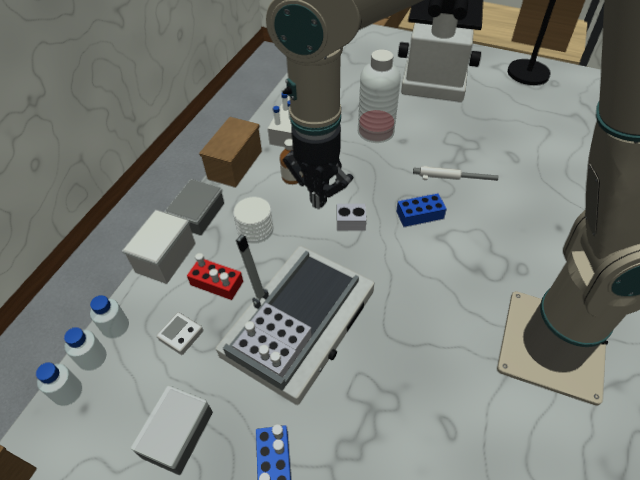

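Request:
apply_moves:
  motion:
    - [3, 0, 2, 0, 0]
    - [7, 0, 5, 0, 0]
    - [11, 0, 8.5, 0, 0]
    - [13.3, 0, 10.3, 0, 0]
    - [13.3, 0, 10.3, 0, 0]
    - [13.3, 0, 10.3, 0, 0]
    - [13.3, 4, 10.3, 0, 0]
    - [13.3, 7, 10.3, 0, 0]
    - [13.3, 7.7, 10.3, 0, 0]
    - [13.3, 7.7, 10.3, 0, 0]
    - [13.3, 7.7, 10.3, 0, 0]

```text
clock: 27.98
eef_pos: [652.2, 141.6, 226.6]
tool_rot: [-1.57, -0.003, -0.172]
force: [0.5, 1.2, 0.5]
width: 0.1
```

```bash
python3 look.py w13 wrist side scene
python3 - <<'E'
from hh import *
from cell import ctrl
s=ctrl.read_state(); t=toH(s['eef_pos'])[0]; print(t,s['tool_rot'][2]-H[2])
import numpy as np
for th in np.r_[1.6:0.39:-0.1, 0.35:-0.01:-0.05]:
    r=150+22*(1.6-th)/1.6; d=5-3
    c=np.array([79-r*np.cos(th)+d*np.sin(th)+14, 75+r*np.sin(th)+d*np.cos(th)])
    print(round(th,2), "tx %.1f ty %.1f"%((c[0]-t[0])/10,(t[2]-c[1])/10), c.round())
E
python3 - <<'E'
import cv2
a=cv2.imread("pics/w13_side.png")[150:330,170:400]; cv2.imwrite("pics/w13_sz.png",cv2.resize(a,None,fx=3.3,fy=3.3,interpolation=cv2.INTER_CUBIC))
E
```

```text
clock 27.975
eef_pos [652.163 141.6   226.601]
tool_rot [-1.57  -0.003 -0.172]
qpos [-0.425  0.675  0.3    1.477 -0.219  1.019 -0.245]
force [0.473 1.175 0.474]
width 0.088
[131.4  24.4 226. ] -0.00034931167541493724
1.6 tx -3.2 ty 0.1 [ 99. 225.]
1.5 tx -4.7 ty -0.0 [ 84. 226.]
1.4 tx -6.2 ty 0.0 [ 69. 226.]
1.3 tx -7.8 ty 0.2 [ 54. 224.]
1.2 tx -9.3 ty 0.5 [ 39. 221.]
1.1 tx -10.8 ty 1.0 [ 24. 216.]
1.0 tx -12.2 ty 1.7 [  9. 209.]
0.9 tx -13.6 ty 2.5 [ -5. 201.]
0.8 tx -14.9 ty 3.4 [-18. 192.]
0.7 tx -16.1 ty 4.5 [-30. 181.]
0.6 tx -17.2 ty 5.7 [-41. 169.]
0.5 tx -18.2 ty 7.0 [-51. 156.]
0.4 tx -19.1 ty 8.4 [-60. 142.]
0.35 tx -19.5 ty 9.2 [-63. 134.]
0.3 tx -19.8 ty 9.9 [-67. 127.]
0.25 tx -20.1 ty 10.7 [-70. 119.]
0.2 tx -20.4 ty 11.5 [-72. 111.]
0.15 tx -20.6 ty 12.4 [-75. 102.]
0.1 tx -20.8 ty 13.2 [-77.  94.]
0.05 tx -20.9 ty 14.0 [-78.  86.]
0.0 tx -21.0 ty 14.9 [-79.  77.]
```

View pics/w13_sz.png

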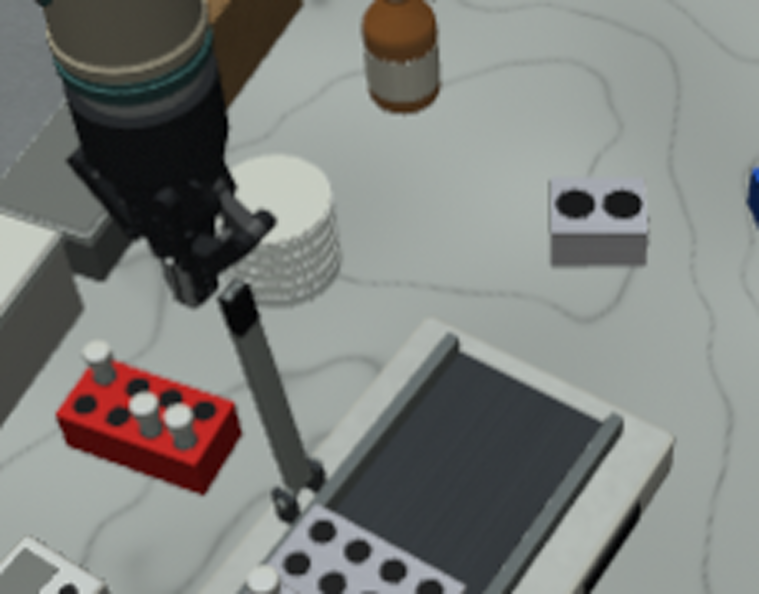

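View pics/w13_wrist.png

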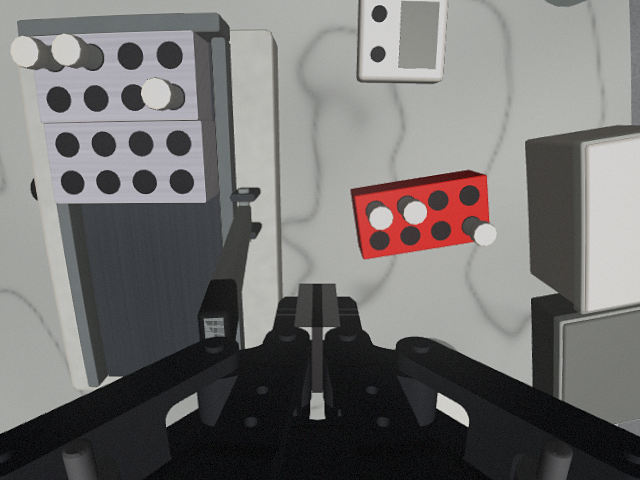

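Request:
apply_moves:
  motion:
    - [0, -0.7, 0, 0, 0]
    - [-1, -0.7, 0, 0, 0]
    - [-2, -0.7, 0, 0, 0]
    - [-3, -0.7, 0, 0, 0]
    - [-4, -0.8, 0, 0, 0]
    - [-4.7, -0.8, 0, 0, 0]
    - [-5.5, -0.8, 0, 0, 0]
    - [-6.3, -0.8, 0, 0, 0]

```text
clock: 29.12
eef_pos: [588.7, 152.5, 232.7]
tool_rot: [-1.571, 0.0, -0.172]
force: [1.8, -0.3, -0.1]
width: 0.1
```

```bash
python3 look.py w14 wrist side scene
python3 - <<'E'
from hh import *
from cell import ctrl
s=ctrl.read_state(); t=toH(s['eef_pos'])[0]; print(t,s['tool_rot'][2]-H[2])
import cv2
a=cv2.imread("pics/w14_side.png")[150:330,170:400]; cv2.imwrite("pics/w14_sz.png",cv2.resize(a,None,fx=3.3,fy=3.3,interpolation=cv2.INTER_CUBIC))
E
```

```text
clock 29.125
eef_pos [588.734 152.524 232.729]
tool_rot [-1.571  0.    -0.172]
qpos [-0.49   0.582  0.307  1.644 -0.206  0.947 -0.281]
force [ 1.762 -0.341 -0.073]
width 0.13
[ 67.2  24.3 232.9] 7.165871958175751e-06
```

View pics/w14_sz.png

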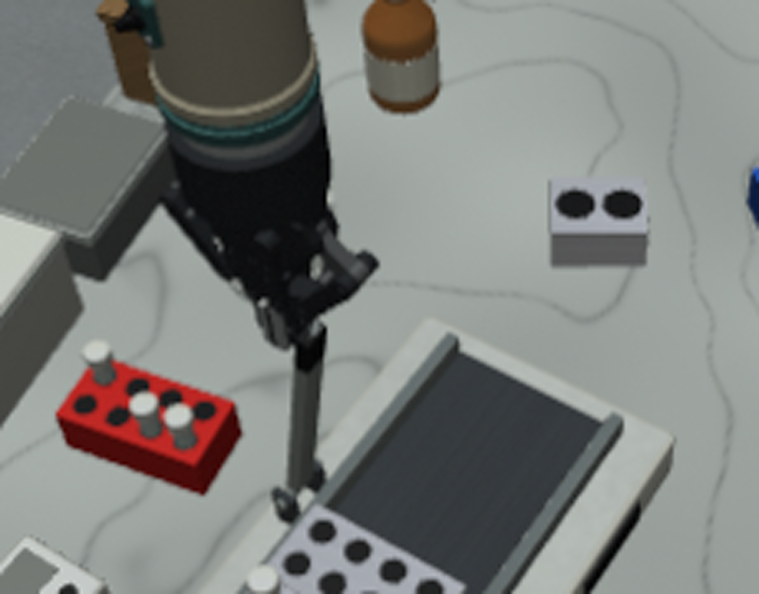

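Request:
apply_moves:
  motion:
    - [-0.8, 0.1, 0, 0, 0]
    - [-1.7, 0.3, 0, 0, 0]
    - [-2.5, 0.4, 0, 0, 0]
    - [-3.2, 0.6, 0, 0, 0]
    - [-4, 0.9, 0, 0, 0]
    - [-4.8, 1.2, 0, 0, 0]
    - [-5.5, 1.6, 0, 0, 0]
    - [-6.2, 2, 0, 0, 0]
    - [-6.9, 2.4, 0, 0, 0]
    - [-7.6, 2.8, 0, 0, 0]
    - [-8.2, 3.3, 0, 0, 0]
    - [-8.9, 3.9, 0, 0, 0]
    - [-9.5, 4.5, 0, 0, 0]
    - [-10.1, 5.1, 0, 0, 0]
    - [-10.7, 5.6, 0, 0, 0]
    - [-11.3, 6.2, 0, 0, 0]
    - [-11.8, 6.9, 0, 0, 0]
    - [-12.3, 7.6, 0, 0, 0]

```text
clock: 31.52
eef_pos: [467.7, 173.6, 156.3]
tool_rot: [-1.571, -0.0, -0.172]
force: [1.5, 0.8, 0.0]
width: -0.0
```

```bash
python3 look.py w15 wrist side scene
python3 - <<'E'
from hh import *
from cell import ctrl
s=ctrl.read_state(); t=toH(s['eef_pos'])[0]; print(t,s['tool_rot'][2]-H[2])
import cv2
a=cv2.imread("pics/w15_side.png")[180:400,170:400]; cv2.imwrite("pics/w15_sz.png",cv2.resize(a,None,fx=2.7,fy=2.7,interpolation=cv2.INTER_CUBIC))
E
```

```text
clock 31.525
eef_pos [467.727 173.585 156.337]
tool_rot [-1.571 -0.    -0.172]
qpos [-0.599  0.54   0.273  2.015 -0.242  0.617 -0.337]
force [1.458 0.834 0.03 ]
width -0.002
[-55.9  24.1 156.3] -2.8702518479722938e-05
```

View pics/w15_sz.png

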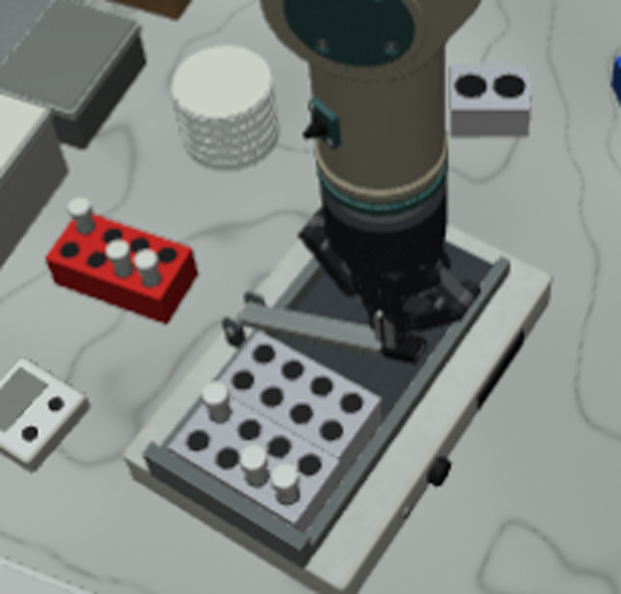

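View pics/w15_wrist.png

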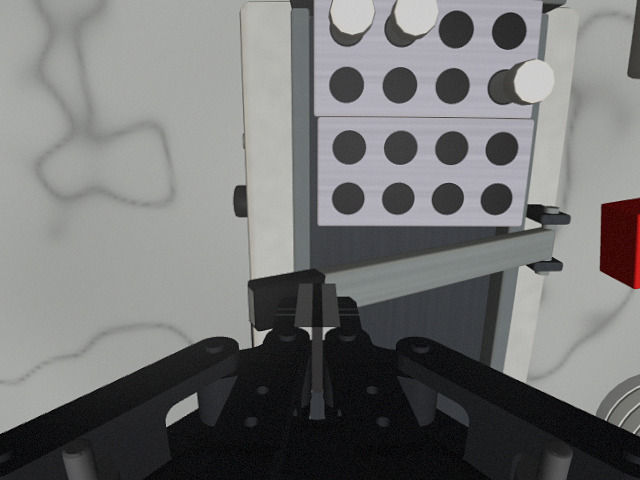

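Request:
apply_moves:
  motion:
    - [-0.4, 0.7, 0, 0, 0]
    - [-0.8, 1.4, 0, 0, 0]
    - [-1.1, 2.1, 0, 0, 0]
    - [-1.4, 2.9, 0, 0, 0]
    - [-1.7, 3.7, 0, 0, 0]
    - [-1.9, 4.5, 0, 0, 0]
    - [-2.0, 5.3, 0, 0, 0]
    - [-2.2, 6.2, 0, 0, 0]
    - [-2.2, 6.7, 0, 0, 0]
    - [-2.3, 7.1, 0, 0, 0]
    - [-2.3, 7.4, 0, 0, 0]
    - [-2.3, 7.6, 0, 0, 0]
    - [-2.3, 7.7, 0, 0, 0]

```text
clock: 33.3
eef_pos: [445.3, 177.4, 79.9]
tool_rot: [-1.571, 0.0, -0.172]
force: [-1.2, -0.4, 8.7]
width: 0.1
```

```bash
python3 look.py w16 wrist side scene
python3 - <<'E'
from hh import *
from cell import ctrl
s=ctrl.read_state(); t=toH(s['eef_pos'])[0]; print(t,s['tool_rot'][2]-H[2])
import cv2
a=cv2.imread("pics/w16_side.png")[180:400,170:400]; cv2.imwrite("pics/w16_sz.png",cv2.resize(a,None,fx=2.7,fy=2.7,interpolation=cv2.INTER_CUBIC))
E
```

```text
clock 33.3
eef_pos [445.259 177.444  79.89 ]
tool_rot [-1.571  0.    -0.172]
qpos [-0.569  0.653  0.193  2.118 -0.306  0.397 -0.303]
force [-1.249 -0.393  8.707]
width 0.131
[-78.2  24.3  80. ] -0.00038529712515442127
```

View pics/w16_sz.png

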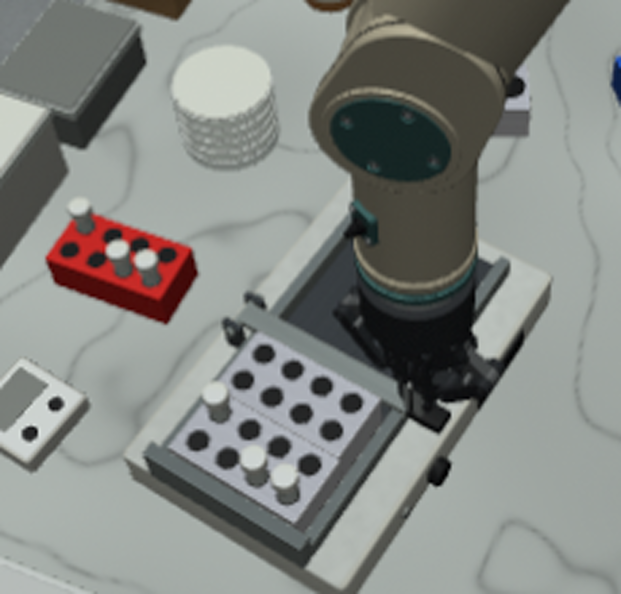

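Request:
apply_moves:
  motion:
    - [0, 0.1, 0, 0, 0]
    - [0, 0.2, 0, 0, 0]
    - [0, 0.3, 0, 0, 0]
    - [0, 0.4, 0, 0, 0]
    - [0, 0.4, 0, 0, 0]

```text
clock: 34.08
eef_pos: [445.4, 177.5, 79.1]
tool_rot: [-1.569, -0.001, -0.173]
force: [-7.4, -3.5, 39.8]
width: 0.1
```

Request:
apply_moves:
  motion:
    - [0, -0.5, 0, 0, 0]
    - [0, -1.5, 0, 0, 0]
    - [0, -4, 0, 0, 0]
    - [0, -8, 0, 0, 0]
    - [0, -13, 0, 0, 0]
    - [0, -18, -3, 0, 0]
    - [0, -22, -8, 0, 0]
    - [0, -22, -12, 0, 0]
    - [0, -22, -12, 0, 0]
    - [0, -22, -12, 0, 0]

```text
clock: 35.33
eef_pos: [424.8, 59.8, 295.8]
tool_rot: [-1.57, 0.0, -0.172]
force: [-0.7, 0.2, -0.7]
width: 0.1
```

```bash
python3 look.py w17 wrist side scene
python3 - <<'E'
from hh import *
from cell import ctrl
import cv2
s=ctrl.read_state(); print(toH(s['eef_pos']))
for n in ["wrist","side","scene"]:
    p=ctrl.get_image(n)
    for q in ["bar_tab","tube_block","long_block","short_block"]:
        print(n,q,[(toH(d["location"]).tolist(),round(d["confidence"],2)) for d in ctrl.mark_of(p,q)])
a=cv2.imread("pics/w17_side.png")[240:410,200:390]; cv2.imwrite("pics/w17_sz.png",cv2.resize(a,None,fx=3.3,fy=3.3,interpolation=cv2.INTER_CUBIC))
E
```

```text
clock 35.325
eef_pos [424.847  59.844 295.785]
tool_rot [-1.57   0.    -0.172]
qpos [-0.53   0.243  0.406  2.012 -0.121  0.909 -0.231]
force [-0.713  0.171 -0.711]
width 0.078
[[-78.3 -94.6 295.4]]
wrist bar_tab [([[-85.6, 26.9, 74.5]], 0.95)]
wrist tube_block [([[220.2, 18.5, -0.6]], 0.75), ([[77.3, 25.6, 73.9]], 0.53)]
wrist long_block [([[-2.4, 66.5, 46.4]], 0.86)]
wrist short_block []
side bar_tab []
side tube_block [([[-122.1, 274.3, 1.0]], 0.85), ([[220.4, 22.2, 4.6]], 0.69)]
side long_block [([[-85.9, -418.3, -0.9]], 0.83), ([[1.2, 70.8, 50.6]], 0.78)]
side short_block [([[47.7, -308.2, -4.0]], 0.67), ([[74.4, 26.3, 75.7]], 0.51)]
scene bar_tab [([[-84.9, 24.2, 77.3]], 0.85), ([[-0.4, 126.7, 52.2]], 0.18)]
scene tube_block [([[-2.2, 124.8, 50.6]], 0.94), ([[-116.6, 272.4, 0.1]], 0.89), ([[218.5, 20.9, 1.1]], 0.68)]
scene long_block [([[-91.1, -417.1, 0.5]], 0.91)]
scene short_block [([[49.3, -303.7, 0.3]], 0.86)]
```

View pics/w17_sz.png

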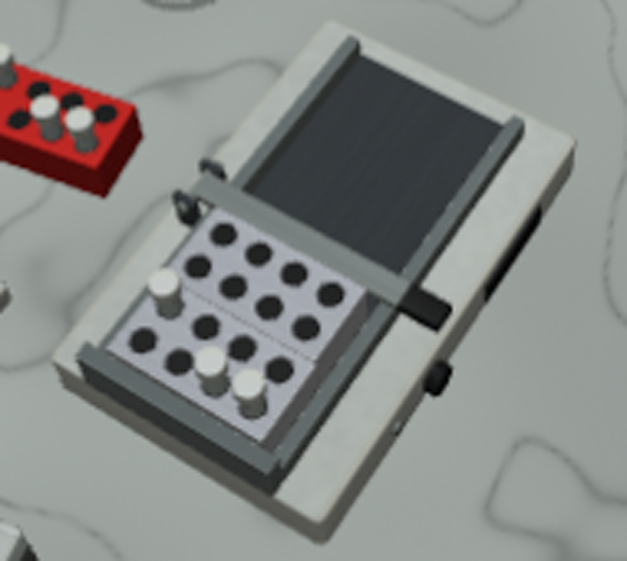

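View pics/w17_wrist.png

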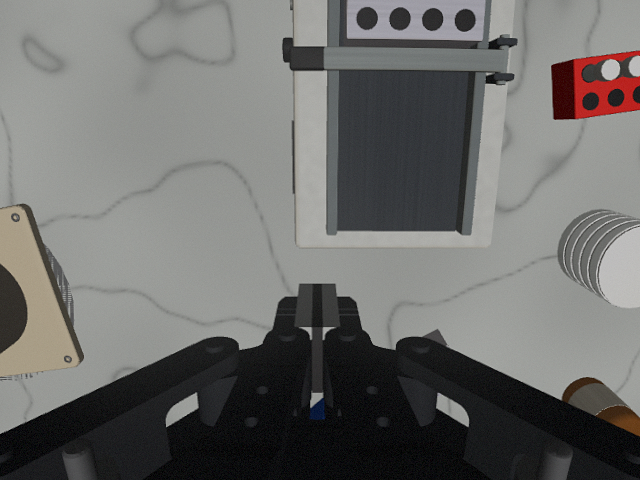

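View pics/w17_scene.png

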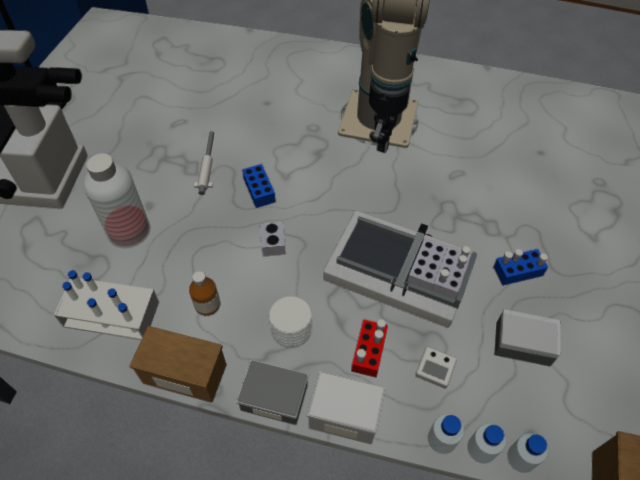

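Run:
```python
import pickle
from hh import *
for n,uv in [("w12",[[255,61],[389,60]]),("w13",[[46,204],[206,203]]),("w15",[[319,226],[523,226.5]])]:
    st,o=pickle.load(open(n+".pkl","rb")); p=o["wrist"]; E=ext(p,st); print(n,toH(onplane(uv,p,E,90)).tolist())
st,o=pickle.load(open("w13.pkl","rb")); im=o["wrist"]["image"][0:220,0:260,::-1]
cv2.imwrite("pics/w13z.png",cv2.resize(im,None,fx=2.7,fy=2.7,interpolation=cv2.INTER_CUBIC))
```

```text
w12 [[-54.1, 37.2, 90.0], [54.9, 38.2, 90.0]]
w13 [[-61.8, 37.2, 90.0], [54.5, 37.4, 90.0]]
w15 [[-54.5, 38.2, 90.0], [54.9, 38.2, 90.0]]
```

View pics/w13z.png

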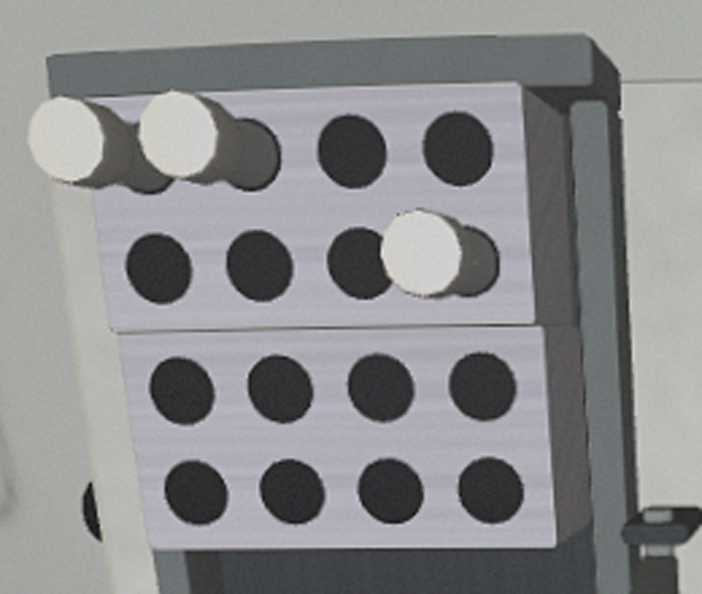

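The long block's rear face measures about y = 38, which is the expected value for a closed row. The bar is down flat and the arm is clear, so I'm handing the job in.

```bash
python3 -c "
from cell import ctrl
print(ctrl.finish_job(), ctrl.read_state()['clock'])"
```

```text
the job is handed in; nothing more can be done
the job is handed in; nothing more can be done
```

The long block is loaded, the row is closed against the end stop, and the retaining bar is down. I handed the job in at about 35.5 s of the 72 s; no verdict is reported.

**What I did:**
- I gripped the grey long block across its width and set it between the rails behind the tube block.
- I pushed it with two fingertips until both gaps closed, then held about 27–28 N for just over a second.
- I swung the bar down with closed fingers, pressed its tab to about 40 N against its stop, and backed the arm well clear.

**What the last checks showed:**
- **Row:** In the heater frame, the long block's rear face measured y = 37.2–38.2 mm, against 38 mm for a fully closed row. The pictures show the blocks flush and no visible gap at the stop.
- **Bar:** While I pressed, the fingertip on the bar's top face read 79–80 mm above the bench, where level is 80. After I let go, the tab was marked at 74.5 and 77.3 mm, where level is 75.
- **Everything else:** The short block, the look-alikes and the other items looked unmoved in the final scene picture.

**What disagreed:**
- The networks placed the blocks off by several millimetres: the long block at y ≈ 64–71 mm, where my own fit gives 66. I relied on my corner measurements instead.
- One corner pick on the long block's rear edge gave x = -61.8 mm, which is impossible inside the rails. It was a bad pick; its y value agreed with the others.

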